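# Ease the heavy cover of the bobbin chest shut and bolt it

## Robot

A 7-joint arm with a two-finger parallel gripper is mounted at the origin on the work surface. World frame = base frame: x ahead of the robot, y to its left, z up, the work surface at z = 0. Lengths are in m, angles in degrees, forces in N, time in s.
With the tool pointing down it reaches from about 0.425 to 0.875 m from the base axis. Payload 4.7 kg.
Tool frame: the origin (TCP) lies midway between the tips of the shut fingers; the grasp point (between the pads) lies 19 mm behind it; z points along the fingers, y is the line along which they close (so a half turn about z gives the same grasp; the last joint's range is limited). The gripper opens to 87 mm and grips with 3 to 60 N. Pads are 19 mm wide; open, the fingers measure 117 mm over their backs; the gripper's body (75 mm by 190 mm) begins 51 mm behind the grasp point.
Start: joints at [-66.744, 18.392, -4.016, 83.108, 1.295, 78.541, -3.26], TCP at [0.248, 0.601, 0.223] pointing down, gripper open.
Joint ranges: [-163.93, 163.93], [-17.29, 119.83], [-79.2, 71.16], [3.27, 140.29], [-89.18, 269.18], [5.43, 117.66], [-154.24, 154.24]. Speed limits (degrees/s): [147.25, 147.25, 180, 180, 180, 180, 180].

## Interface

Orientations are given as [roll, pitch, yaw] about the fixed x, y, z axes, in that order (R = Rz(yaw) Ry(pitch) Rx(roll)).
In Python, from cell import env, viewer, boxes_of, masks_of gives the robot as it stands. The module is installed in compiled form; this text tells all that it offers.
- The arm moves only by the tool apply_moves, never from a script. Its argument "moves" is a list of rows, each a list of 7 numbers: the shift along the tool's x, y, z scaled (see below), then the turn, a rotation vector about the tool's x, y, z scaled (see below), then the opening, from 0 (shut) to 1 (fully open). A call has 1 to 20 rows; each row is the pose to reach, as a shift and turn from the pose commanded when the call began, along the tool's axes at that moment; what a row does not reach only later rows make up. The controller multiplies each number of a shift by 0.2 m and each number of a turn by 1.5 rad. A row lasts 1/10 s, in which the tool goes at most 50 mm and 8.59 degrees, less where a joint would pass 70% of its speed; a pose out of reach is approached as far as the arm can. A call with a number of a shift or a turn outside -1 to 1 is refused whole. A call with a gripper value outside its range is refused whole. The fingers move at their own pace and stop on an object; "grip_force" is the grip in N (left out, the last holds). Time passes only in rows, so rows that repeat a pose let the fingers close. It gives the time, the measured TCP pose, the force, the opening and the grip force at its end, in the units of the state.
- env.get_obs(): the state, without advancing time (a new reading comes with each control period).
- viewer.read_camera(name): name is "scene" or "side" or "wrist"; returns the picture (480x640x3 uint8, red, green, blue); there is no depth.
- viewer.get_calibration(name): a dict with "fov_y" (degrees; the focal length in pixels is half the picture's height over the tangent of half this angle, whatever the lens; pixels are square), "cx", "cy" (the principal point, pixels), "k1" (the pictures are not rectified: a ray, as slopes to the right and down, at radius r is drawn at 1 + k1 r^2 times it, then the intrinsics apply), "position" and "orientation" of the camera in the world. Camera axes: x right, y up, looking along -z (the intrinsics and any distortion apply to the point x, -y, -z); pixel columns grow to the right and rows downward; lengths in m; the calibration is good to about 2 mm. A picture is of the moment at which its call begins: read the wrist's pose just before it. get_calibration takes no time and is no camera call; for the wrist camera it gives the pose at the moment of the call.
- env.sign_off(): hands the job in; it is judged then, once.
Trained networks look in the newest picture that a camera, given by its name, has taken for a name from the list of things; names that differ only in an ending like _2 or _b are one class to them, and where a whole thing is asked for, a point or a joint stands for the part that bears it (a point fixed in the world has none). Each returns a list of dicts, best first, with "conf" (0 to 1); they miss things now and then, are a little off and sometimes report something else, mostly with a low value. They report only what shows in the picture. A call takes as long as a camera call.
- boxes_of(camera, target): "location" ([column, row] in pixels, amid what is visible of it).
- masks_of(camera, target): "pixels" (480x640 bool, what is visible of it) and "location" ([column, row] in pixels, amid what is visible of it).
The state is a dict: "time_s": time; "qpos": joint angles; "joint_velocities": joint speeds; "effort": joint torques, N m; "tool_pos": TCP position; "tool_rot": TCP orientation; "force": force on the tool from outside, world axes, zero at the start; "wrist_torque": the same for the moment, N m; "grip_width": finger opening in m; "grasp_force": force on a finger pad.
Only numpy, scipy, OpenCV 4.12 (cv2) and the standard library are available. Lean on these libraries where they do the work, as an engineer would, in place of code of your own. Each camera call takes 0.05 s, during which the arm holds its last target. There are 200 camera calls.

## Task

Close the open bobbin chest: push its heavy cover down slowly so that it never slams, press it fully home against the springy seal, then slide the steel catch on the front all the way over the cover's edge. Push with less than 30 N on the cover and on the catch at all times, and leave the bottle, the tumbler and the wooden spool standing where they are.

Things in the scene. Friction and masses are not known exactly. Their poses are not given: they have to be found in the camera images.
- chest: Fixed plywood chest on four rubber levelling feet that hold it 8 to 30 mm off the table: 240 (its x) x 340 (its y) x 100 mm high; origin: centre of its underside. x points level from its front (robot side) to its hinged rear, y along the hinge line, z up. A wooden block 70 x 70 mm, 122 mm high, against the middle of the front wall (x -190 to -120 mm) carries the catch.
- cover_hinge (a point): Fixed point mid-way along the hinge line, on the chest's rear top edge: 120 mm to +x of its centre, 100 mm above its underside, level with the shut cover's underside. Stiff friction hinges (1.6 N m) hold the cover at any angle it is left at, so it has to be pushed down all the way, with 3 to 9 N at 190 mm from the hinge.
- cover (a joint): Opening angle of the cover, rad: 0 = shut, level, at a hard stop; 1.1 to 1.3 at the start (nearly upright, outer face looking away from the robot, to the chest's +x). Home means below 0.006. Shutting faster than 0.5 rad/s in the last 0.3 rad is a slam. Plywood panel, 240 mm from hinge to front edge, 340 mm wide, 20 mm thick, 0.8 to 1.2 kg.
- cover_edge (a point): On the cover, middle of its front edge on the outer face (upper when shut): 240 mm from the hinge line along the cover, 20 mm off its underside. 120 mm above the chest's underside when shut. Moves with the cover.
- catch (a joint): Travel of the steel slide catch, m: about 0 = drawn back to the robot (start), 0.030 = hard end stop. Over 0.025 counts as bolted. Slides along the chest's +x with 3 N of friction, stays where left. Bolted, its 7 mm thick plate lies over the shut cover's front edge with 3.5 mm of play; it runs against a cover that is not down.
- catch_nub (a point): Centre of the catch's upright steel nub: 14 mm (chest x) x 30 mm (chest y) x 32 mm high, 146.5 mm above the chest's underside; its top is 16 mm above this point and the catch plate 16 mm below it. Moves with the catch. The 44 mm wide plate under it reaches 14 mm to the robot side of the nub's centre.
- flask: Closed glass bottle, 72 mm across, 210 mm tall, standing beside the chest; origin at the centre of its underside. Leave alone.
- tumbler: Glass tumbler, 74 mm across, 85 mm tall, standing beside the chest; origin at the centre of its underside. Leave alone.
- spool: Wooden spool, 64 mm across, 100 mm tall, standing beside the chest; origin at the centre of its underside. Leave alone.
- seal (a point): Fixed point: middle of the springy black rubber seal strip (300 mm long) inside the front rim, its top when free, 6 mm above the rim. The cover squeezes it over its last 0.027 rad: the push needed at 190 mm from the hinge then rises to 9 to 14 N when home. The cover does not spring back.

How it is judged (in metres and radians):
On the way, in this order (a step that is already met when the one before it is completed fails the run):
1. the cover is pressed fully home on its seal (value of joint cover below 0.006 rad), for 0.2 s.
2. the catch is slid over the shut cover (value of joint catch above 0.025 m and value of joint cover below 0.006 rad), for 0.2 s.
At the end, for the whole second after the job is handed in: the cover is fully home (below 0.006 rad), the catch is slid over it (more than 25 mm of its 30 mm), and the bottle, tumbler and spool stand upright (within 0.2 rad) within 30 mm of where they were (all of step 2 and distance of each of flask, tumbler, spool from where it was at the start of the episode below 0.03 m and angle between each of flask, tumbler, spool's own z axis and vertical below 0.2 rad); the robot touches nothing.
It fails at once if the cover slams: it moves shut faster than 0.5 rad/s in the last 0.3 rad (value of joint cover below 0.3 rad and velocity of joint cover below -0.5 rad/s).
It fails at once if the cover is pushed with 30 N or more (contact force between any of the fingers, the arm and cover above 30 N).
It fails at once if the catch is pushed with 30 N or more (contact force between any of the fingers, the arm and catch above 30 N).
It fails at once if the bottle, tumbler or spool is shifted by 30 mm or tipped (not (distance of each of flask, tumbler, spool from where it was at the start of the episode below 0.03 m and angle between each of flask, tumbler, spool's own z axis and vertical below 0.2 rad)).
It also fails if it takes over 72 s, if anything falls off the work surface, if the arm or the gripper's body presses on something with over 40 N, if the wrist force passes 120 N, or if a joint passes its speed limit or range.

## Working session

There is one attempt and no reset: what is moved stays moved. The work goes in short steps, Python scripts to look and compute and a tool call to move; the robot and the scene stay as the last step left them, time stands still between calls to the robot, and variables do not carry over. Pictures are saved under pics/ and viewed, at most 10 in all, crops included, and the job is handed in when it is done.

Besides the shell and the picture viewer there is one more tool, called after "Emit:" in YAML: its name, and indented under it one key for each argument. apply_moves: Moves the arm, as the interface text tells. Shifts and turns lie within -1 to 1; 1 stands for 0.2 m of shift or 1.5 rad of turn. Its arguments: {"type":"object","properties":{"moves":{"type":"array","items":{"type":"array","items":{"type":"number","minimum":-1,"maximum":1}}},"grip_force":{"type":"number"}},"required":["moves"]}

```bash
mkdir -p pics; cat > h.py <<'E'
import numpy as np, cv2
from cell import env, viewer, boxes_of, masks_of
from scipy.spatial.transform import Rotation as R
def cal(n):
    c=viewer.get_calibration(n); o=c['orientation']; o=np.array(o,float)
    M=o if o.shape==(3,3) else (R.from_euler('xyz',o,degrees=True).as_matrix() if o.size==3 else R.from_quat(o).as_matrix())
    f=240/np.tan(np.radians(c['fov_y'])/2)
    return f,c['cx'],c['cy'],c['k1'],np.array(c['position'],float),M
def proj(C,P):
    f,cx,cy,k1,p,M=C
    q=(np.atleast_2d(P)-p)@M; s=np.c_[q[:,0]/-q[:,2],-q[:,1]/-q[:,2]]
    s=s*(1+k1*(s**2).sum(1,keepdims=True)); return s*f+[cx,cy]
def ray(C,uv):
    f,cx,cy,k1,p,M=C
    d=(np.array(uv,float)-[cx,cy])/f; s=d.copy()
    for _ in range(20): s=d/(1+k1*(s@s))
    v=M@np.array([s[0],-s[1],-1]); return p,v/np.linalg.norm(v)
def atz(C,uv,z):
    p,v=ray(C,uv); return p+v*(z-p[2])/v[2]
def tri(Cs,uvs):
    A=np.zeros((3,3));b=np.zeros(3)
    for C,u in zip(Cs,uvs):
        p,v=ray(C,u);Q=np.eye(3)-np.outer(v,v);A+=Q;b+=Q@p
    return np.linalg.solve(A,b)
E
python3 - <<'E'
from h import *
print(env.get_obs())
for n in ['scene','side']:
    print(n,viewer.get_calibration(n))
    im=viewer.read_camera(n); cv2.imwrite(f'pics/{n}0.png',im[:,:,::-1])
    for t in ['chest','cover','cover_edge','cover_hinge','catch','catch_nub','seal','flask','tumbler','spool']:
        print(t,[(np.round(d['location'],1).tolist(),round(float(d['conf']),2)) for d in boxes_of(n,t)[:2]])
E
```

```text
{'time_s': 0.0, 'qpos': array([-66.74382461,  18.43687824,  -4.01589964,  83.17526038,
         1.29489888,  78.54114583,  -3.25876714]), 'joint_velocities': array([-0.03582073, -0.05789689,  0.01092258, -0.02634747, -0.0279404 ,
        0.12120423, -0.02718718]), 'effort': array([ 3.54800859e-04, -4.91295433e+01, -4.03698161e-01, -3.12528348e+01,
       -6.39633369e-02,  4.39421798e-02,  1.74645506e-04]), 'tool_pos': array([0.24803208, 0.60021147, 0.22148315]), 'tool_rot': array([-1.79891956e+02,  5.61561158e-03,  1.57555149e+02]), 'force': array([ 0.00389451, -0.78660036,  0.27582483]), 'wrist_torque': array([-0.05254414,  0.00937359, -0.00860054]), 'grasp_force': 0.0, 'grip_width': 0.08698718347269001}
scene {'fov_y': 52.708494254299936, 'cx': 321.7589920135867, 'cy': 240.10220569345597, 'k1': -0.10213716974735057, 'position': array([0.58616297, 0.65829952, 1.10743976]), 'orientation': array([  33.50558009,   -0.86808437, -177.98441823])}
chest [([314.1, 211.2], 0.93)]
cover [([291.5, 188.2], 0.7)]
cover_edge [([292.4, 188.3], 0.75)]
cover_hinge []
catch []
catch_nub [([384.9, 192.2], 0.92), ([314.5, 210.7], 0.69)]
seal [([312.2, 214.8], 0.58)]
flask [([319.0, 127.1], 0.7), ([290.7, 189.7], 0.44)]
tumbler [([297.8, 420.9], 0.65), ([384.6, 193.3], 0.45)]
spool [([373.6, 399.8], 0.6)]
side {'fov_y': 50.917164173653134, 'cx': 311.4640636609892, 'cy': 236.06557228591612, 'k1': -0.07253682470703252, 'position': array([ 0.99592372, -0.52435434,  0.9637915 ]), 'orientation': array([38.23111312, -0.29926467, 39.44391833])}
chest [([295.8, 268.8], 0.68)]
cover [([320.4, 256.8], 0.72)]
cover_edge [([322.9, 253.5], 0.56), ([226.4, 230.4], 0.37)]
cover_hinge [([296.0, 270.1], 0.73)]
catch [([228.2, 233.7], 0.83), ([294.5, 269.1], 0.48)]
catch_nub [([228.0, 228.2], 0.7)]
seal [([297.3, 269.9], 0.93)]
flask [([192.3, 395.0], 0.87), ([428.9, 159.1], 0.65)]
tumbler [([427.5, 160.7], 0.81)]
spool [([367.7, 146.2], 0.72)]
```

View pics/scene0.png

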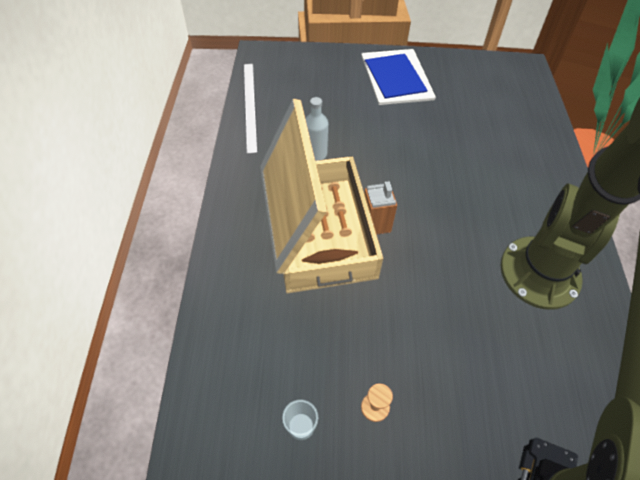

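View pics/side0.png

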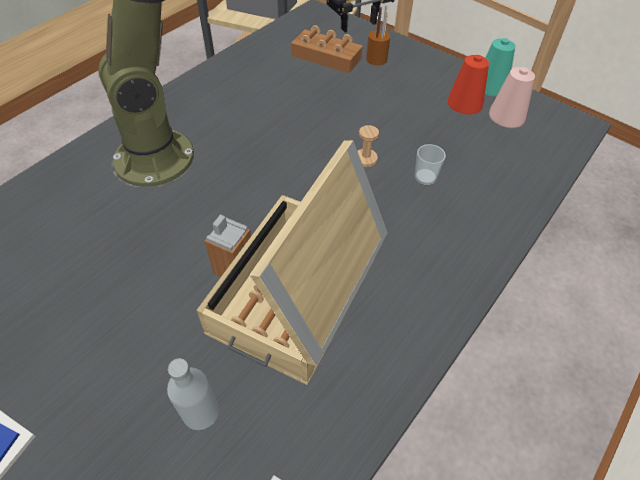

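```bash
cat > fit.py <<'E'
from h import *
from scipy.optimize import least_squares
def T(q,P):
    x,y,z,yaw,th=q; P=np.atleast_2d(P); c,s=np.cos(yaw),np.sin(yaw)
    return P@np.array([[c,s,0],[-s,c,0],[0,0,1]])+[x,y,z]
def cov(th,r,y,t): # r from hinge, t above underside
    return [0.12-r*np.cos(th)+t*np.sin(th)*1,y,0.1+r*np.sin(th)+t*np.cos(th)]
def pts(q):
    th=q[4]
    d={'nfm':[-.12,-.17,.1],'nfp':[-.12,.17,.1],'bfp':[-.12,.17,0],'brp':[.12,.17,0],'bfm':[-.12,-.17,0],'brm':[.12,-.17,0],
     'em':cov(th,.24,-.17,.02),'ep':cov(th,.24,.17,.02),'hm':cov(th,0,-.17,.02),'hp':cov(th,0,.17,.02),
     'um':cov(th,.24,-.17,0),'up':cov(th,.24,.17,0)}
    return {k:T(q,v)[0] for k,v in d.items()}
def fit(obs,cals,q0):
    def res(q):
        p=pts(q); return np.concatenate([(proj(cals[n],p[k])[0]-uv) for n in obs for k,uv in obs[n].items()])
    r=least_squares(res,q0,loss='soft_l1',f_scale=1.5)
    return r.x,res(r.x).reshape(-1,2)
E
cat > run1.py <<'E'
from fit import *
cals={n:cal(n) for n in['scene','side']}
obs={'scene':{'nfm':(354,157),'nfp':(381,260),'bfp':(381,278),'brp':(287,291),'em':(297,100),'ep':(326,210),'hm':(262,165),'hp':(278,272)},
'side':{'nfm':(199,310),'em':(255,275),'ep':(350,143),'hm':(317,362),'hp':(386,235),'brm':(309,382)}}
q,r=fit(obs,cals,[.6,0,.015,0.1,1.2])
print(q,np.degrees(q[3])); i=0
for n in obs:
    for k in obs[n]: print(n,k,r[i].round(1)); i+=1
P=pts(q); out=[]
for n,(a,b,c,d) in {'scene':(250,90,410,300),'side':(195,135,395,385)}.items():
    im=cv2.imread(f'pics/{n}0.png')[b:d,a:c]; s=2.2 
    im=cv2.resize(im,None,fx=s,fy=s,interpolation=cv2.INTER_CUBIC)
    for k in P:
        u=(proj(cals[n],P[k])[0]-[a,b]+.5)*s; cv2.circle(im,tuple(int(v) for v in u),2,(0,0,255),-1)
    out.append(np.pad(im,((0,550-im.shape[0]),(0,0),(0,0))))
cv2.imwrite('pics/fit0.png',np.hstack(out))
for t,z in [('catch_nub',q[2]+.15)]:
    u={'scene':(388,187),'side':(221,224)}
    for n in u: print(n,atz(cals[n],u[n],z))
    print(proj(cals['scene'],T(q,[-.16,0,.1465])),proj(cals['side'],T(q,[-.16,0,.1465])))
for t,z in(('flask',.1),('tumbler',.04),('spool',.05)):
    print(t,atz(cals['scene'],{'flask':(318,135),'tumbler':(300,420),'spool':(376,403)}[t],z),atz(cals['side'],{'flask':(192,395),'tumbler':(428,165),'spool':(368,146)}[t],z))
E
python3 run1.py
```

```text
[ 0.59726148 -0.09283546  0.0121767   0.22155285  1.11470736] 12.694043023510092
scene nfm [-1.3 -0.5]
scene nfp [ 2.8 -1.2]
scene bfp [-1.9  0.9]
scene brp [0.1 2.7]
scene em [-0.2 -0.4]
scene ep [-2.5  1.8]
scene hm [-1.5  1.2]
scene hp [-0.6  1.5]
side nfm [-2.1 -0.4]
side em [-0.2 -0.2]
side ep [-2.  -3.1]
side hm [-0.7  2.7]
side hp [ 0.7 -3.2]
side brm [-1.6  1.7]
scene [ 0.43151351 -0.13686706  0.1621767 ]
side [ 0.43394653 -0.12882392  0.1621767 ]
[[384.17541701 190.43253661]] [[223.9603955  226.56152591]]
flask [ 0.61835131 -0.37728591  0.1       ] [ 0.63153645 -0.40555585  0.1       ]
tumbler [0.62521659 0.41607342 0.04      ] [0.62248186 0.42232888 0.04      ]
spool [0.46236371 0.37606715 0.05      ] [0.46309953 0.37092759 0.05      ]
```

View pics/fit0.png

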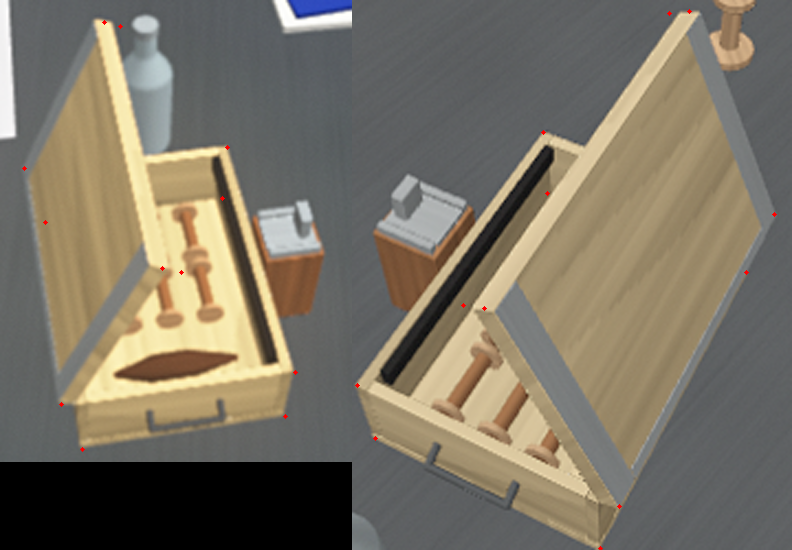

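```bash
sed -i "s/'um':cov/'im':cov(th,0,-.17,0),'ip':cov(th,0,.17,0),'um':cov/" fit.py
python3 - <<'E'
s=open('run1.py').read().split('\n')
i=[k for k,l in enumerate(s) if l.startswith('obs=')][0]
s[i:i+2]=["""Z={'scene':{'nfm':(228,148),'nfp':(293,372),'bfp':(286,415),'brp':(83,448),'em':(97,22),'ep':(145,248),'um':(112,26),'up':(168,267),'hm':(24,168),'hp':(57,376),'ip':(62,403)},
'side':{'nfm':(358,385),'nfp':(543,133),'bfm':(375,438),'um':(479,308),'em':(497,299),'ep':(697,13),'up':(681,12),'hm':(618,506),'hp':(775,213),'brm':(601,547)}}
off={'scene':(250,90),'side':(195-352/2.2,135)}
obs={n:{k:np.array(v)/2.2+off[n]-.5 for k,v in Z[n].items()} for n in Z}"""]
open('run1.py','w').write('\n'.join(s).replace('fit0','fit1'))
E
python3 run1.py
```

```text
[ 0.59825209 -0.09353481  0.01448094  0.21743492  1.1603692 ] 12.458103305335065
scene nfm [-0.4 -1. ]
scene nfp [ 0.6 -0.3]
scene bfp [-0.9  0.3]
scene brp [-0.9 -0.2]
scene em [-1.3 -1.7]
scene ep [2.2 8.1]
scene um [-0.4 -1.8]
scene up [0.7 0.6]
scene hm [-0.2 -0.4]
scene hp [ 1.  12.4]
scene ip [6.7 0.7]
side nfm [-0.7 -0.3]
side nfp [ 0.7 -0.8]
side bfm [ 0.1 -0.3]
side um [-2.2 -0.5]
side em [-0.2  5.3]
side ep [ 2.4 -0.8]
side up [ 0.5 -0.1]
side hm [0.8 0.7]
side hp [0.6 0.9]
side brm [-0.6  0.8]
scene [ 0.43189049 -0.1349287   0.16448094]
side [ 0.43556194 -0.12996087  0.16448094]
[[383.95073203 189.8228583 ]] [[224.08300228 226.07261637]]
flask [ 0.61835131 -0.37728591  0.1       ] [ 0.63153645 -0.40555585  0.1       ]
tumbler [0.62521659 0.41607342 0.04      ] [0.62248186 0.42232888 0.04      ]
spool [0.46236371 0.37606715 0.05      ] [0.46309953 0.37092759 0.05      ]
```

Emit:
apply_moves:
  moves:
    - [-1, -0.6, -1, 0, 0, 0.64, 0]
    - [-1, -0.6, -1, 0, 0, 0.64, 0]
    - [-1, -0.6, -1, 0, 0, 0.64, 0]
    - [-1, -0.6, -1, 0, 0, 0.64, 0]
    - [-1, -0.6, -1, 0, 0, 0.64, 0]
    - [-1, -0.6, -1, 0, 0, 0.64, 0]
    - [-1, -0.6, -1, 0, 0, 0.64, 0]
    - [-1, -0.6, -1, 0, 0, 0.64, 0]
    - [-1, -0.6, -1, 0, 0, 0.64, 0]
    - [-1, -0.6, -1, 0, 0, 0.64, 0]

```text
time_s: 2.1
tool_pos: [0.3858, 0.4145, 0.4211]
tool_rot: [-179.9, 0.1, 102.8]
force: [-0.5, 0.2, 0.3]
grip_width: 0.0147
grasp_force: 0.0
```

Emit:
apply_moves:
  moves:
    - [-1, 0.4, 0, 0, 0, 0, 0]
    - [-1, 0.4, 0, 0, 0, 0, 0]
    - [-1, 0.4, 0, 0, 0, 0, 0]
    - [-1, 0.4, 0, 0, 0, 0, 0]
    - [-1, 0.4, 0, 0, 0, 0, 0]

```text
time_s: 2.6
tool_pos: [0.5112, 0.2302, 0.4217]
tool_rot: [-180.0, 0.2, 102.2]
force: [-0.9, -0.6, -0.5]
grip_width: 0.0003
grasp_force: 0.0
```

Emit:
apply_moves:
  moves:
    - [-1, 0.5, 0, 0, 0, 0, 0]
    - [-1, 0.5, 0, 0, 0, 0, 0]
    - [-1, 0.5, 0, 0, 0, 0, 0]
    - [-1, 0.5, 0, 0, 0, 0, 0]
    - [-1, 0.5, 0, 0, 0, 0, 0]

```text
time_s: 3.1
tool_pos: [0.6513, 0.0589, 0.4204]
tool_rot: [-179.8, 0.1, 102.4]
force: [-0.3, 0.0, 0.5]
grip_width: 0.0005
grasp_force: 0.0
```

Emit:
apply_moves:
  moves:
    - [-0.7, 0.2, 0, 0, 0, 0, 0]
    - [-0.7, 0.2, 0, 0, 0, 0, 0]
    - [-0.7, 0.2, 0, 0, 0, 0, 0]
    - [-0.7, 0.2, 0, 0, 0, 0, 0]
    - [-0.7, 0.2, 0, 0, 0, 0, 0]
    - [-0.7, 0.2, 0, 0, 0, 0, 0]

```text
time_s: 3.7
tool_pos: [0.7194, -0.0633, 0.4219]
tool_rot: [-180.0, -0.1, 102.7]
force: [-0.1, 0.4, 0.6]
grip_width: 0.0006
grasp_force: 0.0
```

Emit:
apply_moves:
  moves:
    - [0, 0, 0.48, 0, 0, 0, 0]
    - [0, 0, 0.48, 0, 0, 0, 0]
    - [0, 0, 0.48, 0, 0, 0, 0]
    - [0, 0, 0.48, 0, 0, 0, 0]

```text
time_s: 4.1
tool_pos: [0.7192, -0.0631, 0.3276]
tool_rot: [180.0, -0.1, 102.8]
force: [0.6, 0.2, 0.9]
grip_width: 0.0004
grasp_force: 0.0
```

```bash
python3 - <<'E'
from h import *
print(env.get_obs()['tool_pos'],env.get_obs()['force'])
a=viewer.read_camera('scene'); b=viewer.read_camera('side')
f=lambda i,x,y:cv2.resize(i[y:y+280,x:x+195,::-1],None,fx=2,fy=2)
cv2.imwrite('pics/b1.png',np.hstack([f(a,220,30),f(b,200,130)]))
E
```

```text
[ 0.7191696  -0.06310885  0.32760632] [0.58048071 0.17678441 0.90927276]
```

View pics/b1.png

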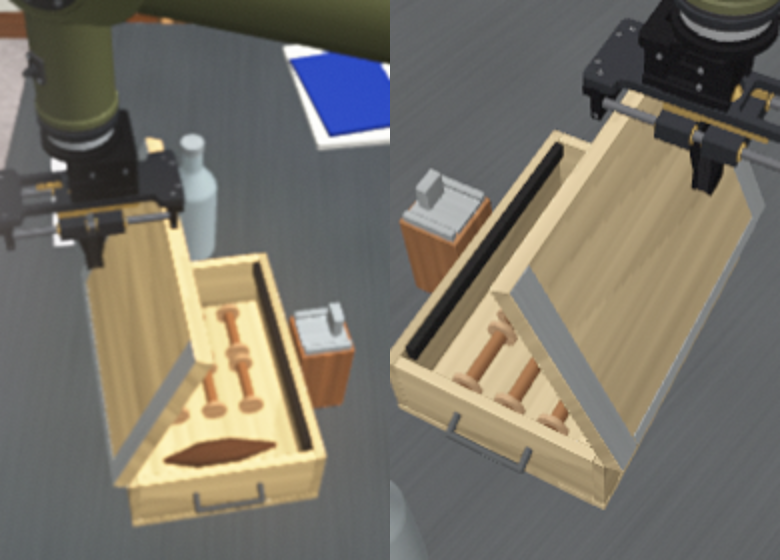

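Emit:
apply_moves:
  moves:
    - [0, -0.12, 0, 0, 0, 0, 0]
    - [0, -0.17, 0, 0, 0, 0, 0]
    - [0, -0.185, 0, 0, 0, 0, 0]
    - [0, -0.195, 0, 0, 0, 0, 0]
    - [0, -0.205, 0, 0, 0, 0, 0]
    - [0, -0.215, 0, 0, 0, 0, 0]
    - [0, -0.225, 0, 0, 0, 0, 0]
    - [0, -0.235, 0, 0, 0, 0, 0]
    - [0, -0.245, 0, 0, 0, 0, 0]
    - [0, -0.255, 0, 0, 0, 0, 0]
    - [0, -0.26, 0, 0, 0, 0, 0]
    - [0, -0.265, 0, 0, 0, 0, 0]
    - [0, -0.27, 0, 0, 0, 0, 0]

```text
time_s: 5.5
tool_pos: [0.6666, -0.0776, 0.3266]
tool_rot: [180.0, -0.0, 102.6]
force: [-0.0, 1.0, -0.2]
grip_width: 0.0005
grasp_force: 0.0
```

Emit:
apply_moves:
  moves:
    - [0, -0.007, 0, 0, 0, 0, 0]
    - [0, -0.014, 0, 0, 0, 0, 0]
    - [0, -0.021, 0, 0, 0, 0, 0]
    - [0, -0.028, 0, 0, 0, 0, 0]
    - [0, -0.035, 0, 0, 0, 0, 0]
    - [0, -0.042, 0, 0, 0, 0, 0]
    - [0, -0.049, 0, 0, 0, 0, 0]
    - [0, -0.056, 0, 0, 0, 0, 0]
    - [0, -0.063, 0, 0, 0, 0, 0]
    - [0, -0.07, 0, 0, 0, 0, 0]

```text
time_s: 6.5
tool_pos: [0.6538, -0.0804, 0.3267]
tool_rot: [179.9, 0.0, 102.6]
force: [4.9, -0.7, -2.6]
grip_width: 0.0003
grasp_force: 2.1
```

```bash
python3 - <<'E'
import numpy as np
rho=.2244
def seg(phis):
    f=lambda p:np.array([.12-rho*np.cos(p),.1+rho*np.sin(p)])
    a=f(phis[0])
    for p in phis[1:]: d=(f(p)-a)/.2; print('[0, %.3f, %.3f, 0, 0, 0, 0]'%(d[0],-d[1]),end=', ')
    print('\n',phis[-1])
p1=1.24-np.r_[0,.008,.02,.04,.065+.03*np.arange(0,16)]; seg(p1)
p2=p1[-1]-np.r_[0,.025*np.arange(1,14)]; seg(p2)
E
```

```text
[0, -0.008, 0.003, 0, 0, 0, 0], [0, -0.021, 0.008, 0, 0, 0, 0], [0, -0.042, 0.015, 0, 0, 0, 0], [0, -0.068, 0.026, 0, 0, 0, 0], [0, -0.099, 0.039, 0, 0, 0, 0], [0, -0.129, 0.054, 0, 0, 0, 0], [0, -0.159, 0.069, 0, 0, 0, 0], [0, -0.189, 0.085, 0, 0, 0, 0], [0, -0.218, 0.102, 0, 0, 0, 0], [0, -0.247, 0.120, 0, 0, 0, 0], [0, -0.274, 0.139, 0, 0, 0, 0], [0, -0.302, 0.158, 0, 0, 0, 0], [0, -0.329, 0.179, 0, 0, 0, 0], [0, -0.355, 0.200, 0, 0, 0, 0], [0, -0.380, 0.222, 0, 0, 0, 0], [0, -0.405, 0.245, 0, 0, 0, 0], [0, -0.429, 0.268, 0, 0, 0, 0], [0, -0.453, 0.292, 0, 0, 0, 0], [0, -0.475, 0.317, 0, 0, 0, 0], 
 0.7250000000000001
[0, -0.018, 0.021, 0, 0, 0, 0], [0, -0.036, 0.043, 0, 0, 0, 0], [0, -0.053, 0.065, 0, 0, 0, 0], [0, -0.070, 0.088, 0, 0, 0, 0], [0, -0.086, 0.111, 0, 0, 0, 0], [0, -0.102, 0.134, 0, 0, 0, 0], [0, -0.117, 0.158, 0, 0, 0, 0], [0, -0.131, 0.182, 0, 0, 0, 0], [0, -0.145, 0.206, 0, 0, 0, 0], [0, -0.158, 0.231, 0, 0, 0, 0], [0, -0.170, 0.256, 0, 0, 0, 0], [0, -0.182, 0.281, 0, 0, 0, 0], [0, -0.194, 0.307, 0, 0, 0, 0], 
 0.4000000000000001
```

Ramp in with a short call first, to see the force.

Emit:
apply_moves:
  moves:
    - [0, -0.008, 0.003, 0, 0, 0, 0]
    - [0, -0.02, 0.008, 0, 0, 0, 0]
    - [0, -0.042, 0.015, 0, 0, 0, 0]
    - [0, -0.065, 0.025, 0, 0, 0, 0]
    - [0, -0.09, 0.035, 0, 0, 0, 0]

```text
time_s: 7.0
tool_pos: [0.6375, -0.084, 0.3203]
tool_rot: [179.7, 0.1, 102.6]
force: [6.8, 0.8, 0.4]
grip_width: 0.0006
grasp_force: 2.7
```

Emit:
apply_moves:
  moves:
    - [0, -0.02, 0.01, 0, 0, 0, 0]
    - [0, -0.044, 0.021, 0, 0, 0, 0]
    - [0, -0.07, 0.034, 0, 0, 0, 0]
    - [0, -0.1, 0.05, 0, 0, 0, 0]
    - [0, -0.128, 0.067, 0, 0, 0, 0]
    - [0, -0.157, 0.085, 0, 0, 0, 0]
    - [0, -0.184, 0.104, 0, 0, 0, 0]
    - [0, -0.212, 0.123, 0, 0, 0, 0]
    - [0, -0.239, 0.144, 0, 0, 0, 0]
    - [0, -0.265, 0.165, 0, 0, 0, 0]
    - [0, -0.29, 0.187, 0, 0, 0, 0]
    - [0, -0.315, 0.21, 0, 0, 0, 0]
    - [0, -0.339, 0.233, 0, 0, 0, 0]
    - [0, -0.363, 0.257, 0, 0, 0, 0]
    - [0, -0.385, 0.282, 0, 0, 0, 0]

```text
time_s: 8.5
tool_pos: [0.5599, -0.1012, 0.2629]
tool_rot: [180.0, -0.0, 102.6]
force: [4.4, 1.6, 0.8]
grip_width: 0.0001
grasp_force: 1.9
```

Emit:
apply_moves:
  moves:
    - [0, -0.018, 0.021, 0, 0, 0, 0]
    - [0, -0.036, 0.043, 0, 0, 0, 0]
    - [0, -0.053, 0.065, 0, 0, 0, 0]
    - [0, -0.07, 0.088, 0, 0, 0, 0]
    - [0, -0.086, 0.111, 0, 0, 0, 0]
    - [0, -0.102, 0.134, 0, 0, 0, 0]
    - [0, -0.117, 0.158, 0, 0, 0, 0]
    - [0, -0.131, 0.182, 0, 0, 0, 0]
    - [0, -0.145, 0.206, 0, 0, 0, 0]
    - [0, -0.158, 0.231, 0, 0, 0, 0]
    - [0, -0.17, 0.255, 0, 0, 0, 0]
    - [0, -0.181, 0.275, 0, 0, 0, 0]
    - [0, -0.189, 0.293, 0, 0, 0, 0]
    - [0, -0.194, 0.307, 0, 0, 0, 0]

```text
time_s: 9.9
tool_pos: [0.5218, -0.1099, 0.2014]
tool_rot: [-180.0, -0.0, 102.5]
force: [1.4, 1.7, 1.9]
grip_width: 0.0009
grasp_force: 1.3
```

```bash
python3 - <<'E'
from h import *
o=env.get_obs();p=o['tool_pos'];print(p,o['force'])
d=p-[.59825,-.0935,.0145];c,s=np.cos(.21743),np.sin(.21743)
x=d[0]*c+d[1]*s-.01-.12;z=d[2]-.1;ph=np.arctan2(z,-x);print('y',-s*d[0]+c*d[1],'rho,phi',np.hypot(x,z),ph,'th',ph-.089)
rho=.2244
a=.4;ps=a-np.r_[.012*np.arange(1,20)]
for q in ps: print('[0, %.3f, %.3f, 0, 0, 0, 0]'%(-rho*(np.cos(q)-np.cos(a))/.2,-rho*(np.sin(q)-np.sin(a))/.2),end=', ')
a=b=viewer.read_camera('side')
cv2.imwrite('pics/b2.png',cv2.resize(b[120:400,180:460,::-1],None,fx=2,fy=2))
E
```

```text
[ 0.52181955 -0.10990024  0.20137886] [1.41443635 1.68851058 1.94867375]
y 0.0004735464309747438 rho,phi 0.22557077342687742 0.3953716656306389 th 0.3063716656306389
[0, -0.005, 0.012, 0, 0, 0, 0], [0, -0.010, 0.025, 0, 0, 0, 0], [0, -0.015, 0.037, 0, 0, 0, 0], [0, -0.020, 0.050, 0, 0, 0, 0], [0, -0.024, 0.063, 0, 0, 0, 0], [0, -0.029, 0.075, 0, 0, 0, 0], [0, -0.033, 0.088, 0, 0, 0, 0], [0, -0.037, 0.101, 0, 0, 0, 0], [0, -0.041, 0.114, 0, 0, 0, 0], [0, -0.045, 0.127, 0, 0, 0, 0], [0, -0.049, 0.140, 0, 0, 0, 0], [0, -0.052, 0.153, 0, 0, 0, 0], [0, -0.055, 0.166, 0, 0, 0, 0], [0, -0.059, 0.179, 0, 0, 0, 0], [0, -0.062, 0.192, 0, 0, 0, 0], [0, -0.064, 0.205, 0, 0, 0, 0], [0, -0.067, 0.218, 0, 0, 0, 0], [0, -0.070, 0.232, 0, 0, 0, 0], [0, -0.072, 0.245, 0, 0, 0, 0],
```

View pics/b2.png

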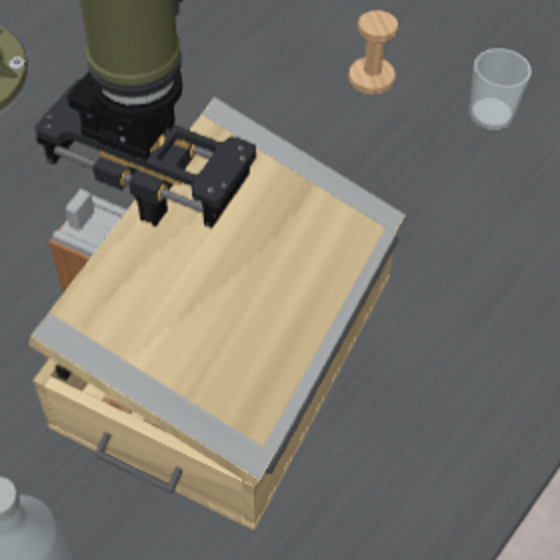

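Emit:
apply_moves:
  moves:
    - [0, -0.005, 0.012, 0, 0, 0, 0]
    - [0, -0.01, 0.025, 0, 0, 0, 0]
    - [0, -0.015, 0.037, 0, 0, 0, 0]
    - [0, -0.02, 0.05, 0, 0, 0, 0]
    - [0, -0.024, 0.063, 0, 0, 0, 0]
    - [0, -0.029, 0.075, 0, 0, 0, 0]
    - [0, -0.033, 0.088, 0, 0, 0, 0]
    - [0, -0.037, 0.101, 0, 0, 0, 0]
    - [0, -0.041, 0.114, 0, 0, 0, 0]
    - [0, -0.045, 0.127, 0, 0, 0, 0]
    - [0, -0.049, 0.14, 0, 0, 0, 0]
    - [0, -0.052, 0.153, 0, 0, 0, 0]
    - [0, -0.055, 0.166, 0, 0, 0, 0]
    - [0, -0.059, 0.179, 0, 0, 0, 0]
    - [0, -0.062, 0.192, 0, 0, 0, 0]
    - [0, -0.064, 0.205, 0, 0, 0, 0]
    - [0, -0.067, 0.218, 0, 0, 0, 0]
    - [0, -0.07, 0.232, 0, 0, 0, 0]
    - [0, -0.072, 0.245, 0, 0, 0, 0]

```text
time_s: 11.85
tool_pos: [0.5083, -0.1128, 0.1525]
tool_rot: [180.0, 0.0, 102.5]
force: [-1.0, -0.7, 3.3]
grip_width: 0.0002
grasp_force: 1.3
```

Emit:
apply_moves:
  moves:
    - [0, -0.001, 0.006, 0, 0, 0, 0]
    - [0, -0.002, 0.012, 0, 0, 0, 0]
    - [0, -0.003, 0.018, 0, 0, 0, 0]
    - [0, -0.004, 0.024, 0, 0, 0, 0]
    - [0, -0.005, 0.03, 0, 0, 0, 0]
    - [0, -0.005, 0.036, 0, 0, 0, 0]
    - [0, -0.006, 0.042, 0, 0, 0, 0]
    - [0, -0.006, 0.048, 0, 0, 0, 0]
    - [0, -0.007, 0.054, 0, 0, 0, 0]
    - [0, -0.007, 0.058, 0, 0, 0, 0]
    - [0, -0.007, 0.062, 0, 0, 0, 0]
    - [0, -0.007, 0.066, 0, 0, 0, 0]

```text
time_s: 13.05
tool_pos: [0.5066, -0.1132, 0.1398]
tool_rot: [-180.0, -0.0, 102.5]
force: [-2.7, -1.4, 5.8]
grip_width: 0.0007
grasp_force: 3.1
```

Now into the seal, watching the force in short calls.

Emit:
apply_moves:
  moves:
    - [0, 0, 0.003, 0, 0, 0, 0]
    - [0, 0, 0.006, 0, 0, 0, 0]
    - [0, 0, 0.009, 0, 0, 0, 0]
    - [0, 0, 0.012, 0, 0, 0, 0]
    - [0, 0, 0.015, 0, 0, 0, 0]
    - [0, 0, 0.018, 0, 0, 0, 0]

```text
time_s: 13.65
tool_pos: [0.5064, -0.1133, 0.1367]
tool_rot: [-179.9, -0.0, 102.5]
force: [-4.9, -1.3, 10.8]
grip_width: 0.0005
grasp_force: 5.1
```

Emit:
apply_moves:
  moves:
    - [0, 0, 0.002, 0, 0, 0, 0]
    - [0, 0, 0.004, 0, 0, 0, 0]
    - [0, 0, 0.006, 0, 0, 0, 0]
    - [0, 0, 0.008, 0, 0, 0, 0]

```text
time_s: 14.05
tool_pos: [0.5063, -0.1133, 0.1362]
tool_rot: [-179.9, -0.1, 102.5]
force: [-9.1, -0.9, 18.7]
grip_width: 0.0006
grasp_force: 9.4
```

Emit:
apply_moves:
  moves:
    - [0, -0.005, 0.001, 0, 0, 0, 0]
    - [0, -0.005, 0.001, 0, 0, 0, 0]
    - [0, -0.005, 0.001, 0, 0, 0, 0]
    - [0, -0.005, 0.001, 0, 0, 0, 0]

```text
time_s: 14.45
tool_pos: [0.5063, -0.1133, 0.1362]
tool_rot: [179.9, -0.0, 102.5]
force: [-5.3, -1.0, 15.1]
grip_width: 0.0003
grasp_force: 7.7
```

Emit:
apply_moves:
  moves:
    - [0, 0, -0.03, 0, 0, 0, 0]
    - [0, 0, -0.2, 0, 0, 0, 0.3]
    - [0, 0, -0.4, 0, 0, 0, 0.5]
    - [0, 0.3, -0.6, 0, 0, 0, 0.5]
    - [0, 0.5, -0.6, 0, 0, 0, 0.5]
    - [0, 0.6, -0.6, 0, 0, 0, 0.5]
    - [0, 0.6, -0.6, 0, 0, 0, 0.5]

```text
time_s: 15.15
tool_pos: [0.6265, -0.0837, 0.2526]
tool_rot: [180.0, 0.0, 102.8]
force: [-0.0, -0.1, -0.7]
grip_width: 0.0394
grasp_force: 0.0
```

```bash
python3 - <<'E'
from fit import *
q=[.59825,-.09353,.01448,.21743,0]
o=env.get_obs();print(o['tool_pos'],o['grip_width'],o['force'])
out=[]
for n in ['scene','side']:
    b=viewer.read_camera(n);C=cal(n)
    for t in['catch_nub','catch']: 
        print(n,t,[(np.round(d['location'],1),round(float(d['conf']),2)) for d in boxes_of(n,t)[:2]])
    u0=proj(C,T(q,[-.13,0,.13]))[0]; x,y=int(u0[0])-33,int(u0[1])-45
    im=cv2.resize(b[y:y+90,x:x+66,::-1],None,fx=6,fy=6,interpolation=cv2.INTER_CUBIC)
    P=[cov(0,.24,0,.02),cov(0,.24,-.03,.02),cov(0,.24,.03,.02)]
    for p in P:
        u=(proj(C,T(q,p))[0]-[x,y]+.5)*6; cv2.circle(im,tuple(int(v) for v in u),3,(0,0,255),-1)
    print(n,x,y); out.append(im)
cv2.imwrite('pics/b3.png',np.hstack(out))
E
```

```text
[ 0.6264974  -0.0837157   0.25257672] 0.03935804684150207 [-0.03923444 -0.14607983 -0.74141314]
scene catch_nub [(array([381.1, 192.3]), 0.84)]
scene catch [(array([379.4, 195.3]), 0.82)]
scene 338 150
side catch_nub []
side catch [(array([227.5, 229.1]), 0.64), (array([280., 286.]), 0.32)]
side 204 191
```

View pics/b3.png

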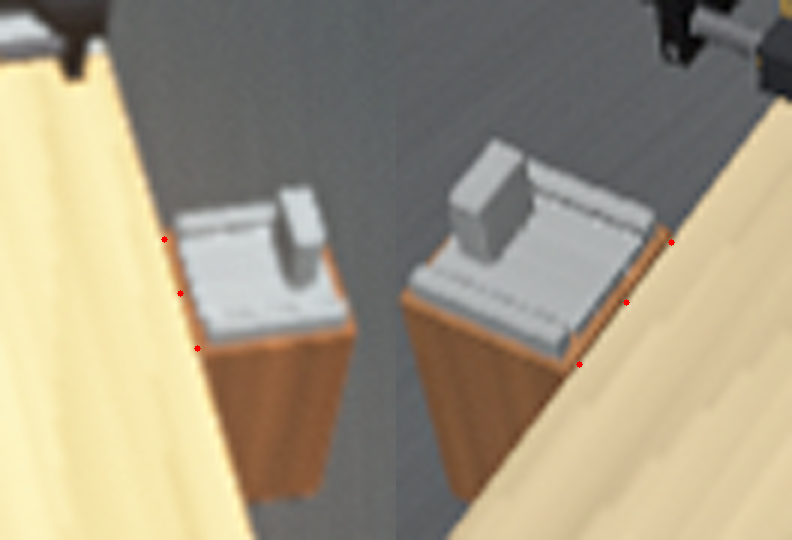

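```bash
python3 - <<'E'
from fit import *
Cs=[cal('scene'),cal('side')];us=[(387.8,185.3),(219,219.7)]
c,s=np.cos(.21743),np.sin(.21743)
for P in [atz(Cs[0],us[0],.177),atz(Cs[1],us[1],.177),tri(Cs,us)]:
    d=P-[.59825,-.0935,.0145]; print(P,d[0]*c+d[1]*s,-s*d[0]+c*d[1],d[2])
E
```

```text
[ 0.43420451 -0.12991198  0.177     ] -0.16803787493185912 -0.0001666255403082184 0.16250000000000003
[ 0.43296403 -0.13076754  0.177     ] -0.16943370814242797 -0.000734453085709949 0.16249999999999992
[ 0.43356477 -0.13056997  0.17677698] -0.168804498254691 -0.0006711185169823025 0.1622769818017098
```

Emit:
apply_moves:
  moves:
    - [0, -0.25, 0, 0, 0, 0, 0.6]
    - [0, -0.5, 0, 0, 0, 0, 0.6]
    - [-0.01, -0.75, 0, 0, 0, 0, 0.6]
    - [-0.02, -0.95, 0, 0, 0, 0, 0.6]
    - [-0.02, -0.99, 0, 0, 0, 0, 0.6]
    - [-0.02, -0.99, 0, 0, 0, 0, 0.6]
    - [-0.02, -0.99, 0.2, 0, 0, 0, 0.6]
    - [-0.02, -0.99, 0.25, 0, 0, 0, 0.6]
    - [-0.02, -0.99, 0.25, 0, 0, 0, 0.6]

```text
time_s: 16.35
tool_pos: [0.43, -0.1335, 0.2026]
tool_rot: [-179.8, -0.0, 102.6]
force: [-0.4, 0.5, 0.5]
grip_width: 0.0523
grasp_force: 0.0
```

```bash
python3 - <<'E'
from fit import *
o=env.get_obs();p=o['tool_pos'];print(p,o['tool_rot'],o['grip_width'],o['force'])
d=p-[.59825,-.0935,.0145]; c,s=np.cos(.21743),np.sin(.21743);print(d[0]*c+d[1]*s,-s*d[0]+c*d[1],d[2])
b=viewer.read_camera('side');a=viewer.read_camera('wrist');C=cal('wrist')
P=np.array([[-.168+i*.007,j*.015,.1625] for i,j in((-1,-1),(-1,1),(1,1),(1,-1))]);q=[.59825,-.09353,.01448,.21743,0]
a=a[:,:,::-1].copy()
for u in proj(C,T(q,P)): print(u); cv2.circle(a,tuple(int(v) for v in u),2,(0,0,255),-1)
a=cv2.resize(a,(520,390)); b=cv2.resize(b[150:280,160:253,::-1],None,fx=3,fy=3)
cv2.imwrite('pics/b4.png',np.hstack([a,b]))
E
```

```text
[ 0.43004824 -0.13354276  0.2025921 ] [-1.79768778e+02 -3.36732947e-02  1.02587567e+02] 0.052271902952000564 [-0.39431678  0.51282896  0.52912938]
-0.1728795224024736 -0.0028153300587255084 0.18809209710552974
[309.42816656 293.10404837]
[309.28574638 242.04947189]
[335.16941308 242.06977832]
[334.2634243  293.11298693]
```

View pics/b4.png

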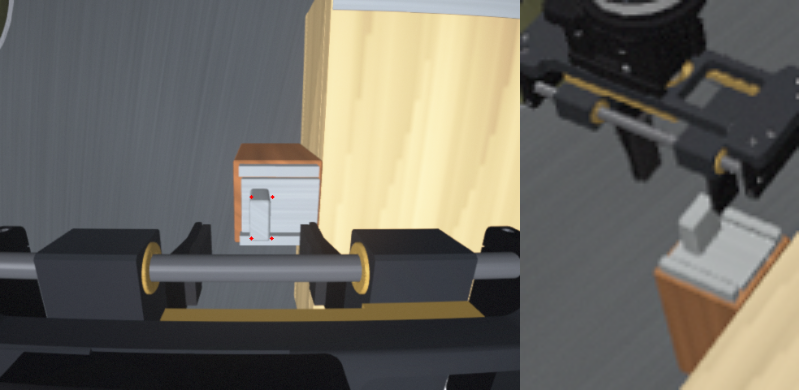

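Emit:
apply_moves:
  moves:
    - [0.012, 0.02, 0.08, 0, 0, 0, 0.6]
    - [0.012, 0.02, 0.16, 0, 0, 0, 0.6]
    - [0.012, 0.02, 0.21, 0, 0, 0, 0.6]
    - [0.012, 0.02, 0.235, 0, 0, 0, 0.6]
    - [0.012, 0.02, 0.24, 0, 0, 0, 0.6]
    - [0.012, 0.02, 0.24, 0, 0, 0, 0.6]

```text
time_s: 17.05
tool_pos: [0.4345, -0.1311, 0.1567]
tool_rot: [179.9, 0.0, 102.5]
force: [0.5, -0.3, 0.3]
grip_width: 0.0524
grasp_force: 0.0
```

Emit:
apply_moves:
  moves:
    - [0, 0, 0, 0, 0, 0, 0.25]
    - [0, 0, 0, 0, 0, 0, 0.25]
    - [0, 0, 0, 0, 0, 0, 0.25]
    - [0, 0, 0, 0, 0, 0, 0.25]
    - [0, 0, 0, 0, 0, 0, 0.25]
    - [0, 0, 0, 0, 0, 0, 0.25]
    - [0, 0.01, 0, 0, 0, 0, 0.25]
    - [0, 0.02, 0, 0, 0, 0, 0.25]
    - [0, 0.03, 0, 0, 0, 0, 0.25]
    - [0, 0.04, 0, 0, 0, 0, 0.25]
    - [0, 0.05, 0, 0, 0, 0, 0.25]
    - [0, 0.06, 0, 0, 0, 0, 0.25]
  grip_force: 5

```text
time_s: 18.25
tool_pos: [0.4457, -0.1284, 0.156]
tool_rot: [-180.0, -0.0, 102.5]
force: [-2.9, 0.1, 1.8]
grip_width: 0.0219
grasp_force: 1.6
```

Emit:
apply_moves:
  moves:
    - [0, 0.01, 0, 0, 0, 0, 0.25]
    - [0, 0.02, 0, 0, 0, 0, 0.25]
    - [0, 0.03, 0, 0, 0, 0, 0.25]
    - [0, 0.04, 0, 0, 0, 0, 0.25]
    - [0, 0.05, 0, 0, 0, 0, 0.25]
    - [0, 0.06, 0, 0, 0, 0, 0.25]
    - [0, 0.07, 0, 0, 0, 0, 0.25]
    - [0, 0.08, 0, 0, 0, 0, 0.25]
    - [0, 0.09, 0, 0, 0, 0, 0.25]
    - [0, 0.095, 0, 0, 0, 0, 0.25]

```text
time_s: 19.25
tool_pos: [0.4645, -0.1242, 0.1561]
tool_rot: [-180.0, 0.0, 102.6]
force: [-2.7, -2.0, 0.1]
grip_width: 0.0215
grasp_force: 1.5
```

Still sliding freely at about 3 N; on toward the end stop in 1 mm rows.

Emit:
apply_moves:
  moves:
    - [0, 0.005, 0, 0, 0, 0, 0.25]
    - [0, 0.01, 0, 0, 0, 0, 0.25]
    - [0, 0.015, 0, 0, 0, 0, 0.25]
    - [0, 0.018, 0, 0, 0, 0, 0.25]
    - [0, 0.021, 0, 0, 0, 0, 0.25]

```text
time_s: 19.75
tool_pos: [0.466, -0.1239, 0.156]
tool_rot: [-179.7, -0.1, 102.5]
force: [-9.3, -1.6, 6.6]
grip_width: 0.0238
grasp_force: 5.0
```

Emit:
apply_moves:
  moves:
    - [0, 0.002, 0, 0, 0, 0, 0.25]
    - [0, 0.002, 0, 0, 0, 0, 0.25]
    - [0, -0.02, 0, 0, 0, 0, 0.3]
    - [0, -0.025, 0, 0, 0, 0, 0.5]
    - [0, -0.025, 0, 0, 0, 0, 0.6]
    - [0, -0.025, 0, 0, 0, 0, 0.6]
    - [0, -0.025, -0.2, 0, 0, 0, 0.6]
    - [0, -0.025, -0.4, 0, 0, 0, 0.6]
    - [0, -0.025, -0.6, 0, 0, 0, 0.6]
    - [0, -0.025, -0.6, 0, 0, 0, 0.6]

```text
time_s: 20.75
tool_pos: [0.467, -0.1248, 0.2819]
tool_rot: [179.4, 0.1, 102.6]
force: [-0.3, -0.3, 0.9]
grip_width: 0.0522
grasp_force: 0.0
```

```bash
python3 - <<'E'
from fit import *
o=env.get_obs();print(o['tool_pos'],o['force'])
b=viewer.read_camera('side');a=viewer.read_camera('wrist')
q=[.59825,-.09353,.01448,.21743,0];out=[]
for n,im,(x0,y0,w,h),s in(('wrist',a,(200,120,280,280),1.4),('side',b,(190,180,90,90),4.3)):
    C=cal(n);im=cv2.resize(im[y0:y0+h,x0:x0+w,::-1],None,fx=s,fy=s)
    for i,j in((-1,-1),(-1,1),(1,1),(1,-1)):
        u=(proj(C,T(q,[-.1385+i*.007,j*.015,.1625]))[0]-[x0,y0])*s; cv2.circle(im,tuple(int(v) for v in u),2,(0,0,255),-1)
    out.append(cv2.resize(im,(390,390)))
cv2.imwrite('pics/b5.png',np.hstack(out))
E
```

```text
[ 0.46695253 -0.12482041  0.28189257] [-0.27559589 -0.27751944  0.85540744]
```

View pics/b5.png

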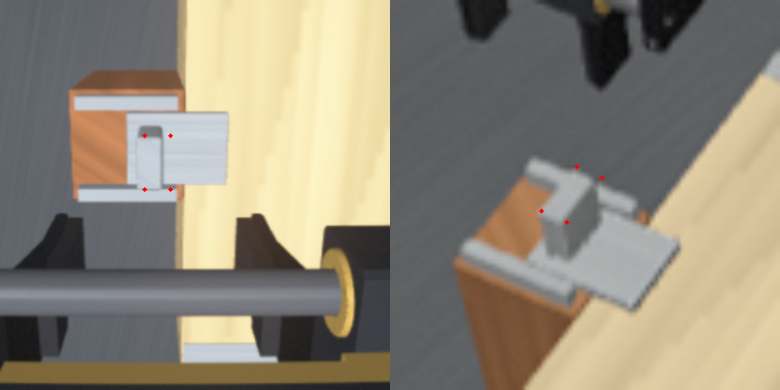

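```bash
python3 - <<'E'
from fit import *
o=env.get_obs();print(o['tool_pos'],o['joint_velocities'].round(1))
C=cal('wrist');a=viewer.read_camera('wrist');b=viewer.read_camera('side')
q=[.59825,-.09353,.01448,.21743,0];out=[]
for n,im,(x0,y0,w,h),C in(('wrist',a,(240,160,130,130),C),('side',b,(205,205,50,50),cal('side'))):
    s=390/w;im=cv2.resize(im[y0:y0+h,x0:x0+w,::-1],None,fx=s,fy=s,interpolation=cv2.INTER_CUBIC)
    for i,j in((-1,-1),(-1,1),(1,1),(1,-1)):
        u=(proj(C,T(q,[-.1385+i*.007,j*.015,.1625]))[0]-[x0,y0]+.5)*s; cv2.circle(im,tuple(int(v) for v in u),2,(0,0,255),-1)
    out.append(cv2.resize(im,(390,390)))
cv2.imwrite('pics/b6.png',np.hstack(out))
E
```

```text
[ 0.46439974 -0.12430778  0.27701119] [ 0.1  1.1  0.2  2.8 -0.  -0.   0.1]
```

View pics/b6.png

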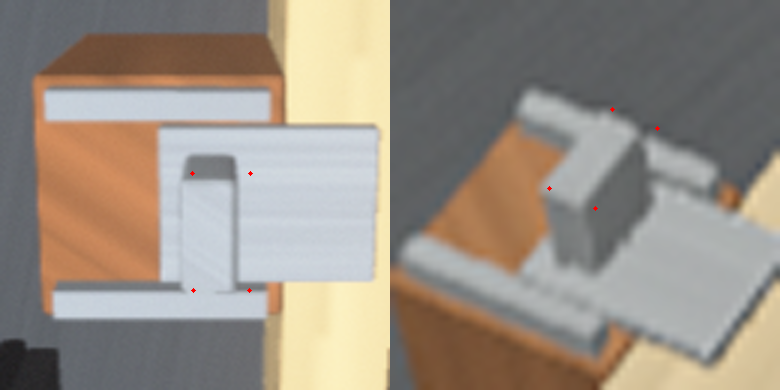

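Emit:
apply_moves:
  moves:
    - [0, -0.17, 0, 0, 0, 0, 0]
    - [0, -0.17, 0, 0, 0, 0, 0]
    - [0, -0.17, 0, 0, 0, 0, 0]
    - [0, -0.17, 0, 0, 0, 0, 0]
    - [0, -0.17, 0.15, 0, 0, 0, 0]
    - [0, -0.17, 0.35, 0, 0, 0, 0]
    - [0, -0.17, 0.5, 0, 0, 0, 0]
    - [0, -0.17, 0.58, 0, 0, 0, 0]
    - [0, -0.17, 0.6, 0, 0, 0, 0]
    - [0, -0.17, 0.6, 0, 0, 0, 0]
  grip_force: 20

```text
time_s: 21.95
tool_pos: [0.4304, -0.1316, 0.1558]
tool_rot: [-179.9, 0.0, 102.6]
force: [-0.6, 0.0, 1.3]
grip_width: 0.0005
grasp_force: 0.0
```

Emit:
apply_moves:
  moves:
    - [0, 0.01, 0, 0, 0, 0, 0]
    - [0, 0.02, 0, 0, 0, 0, 0]
    - [0, 0.03, 0, 0, 0, 0, 0]
    - [0, 0.038, 0, 0, 0, 0, 0]
    - [0, 0.046, 0, 0, 0, 0, 0]

```text
time_s: 22.45
tool_pos: [0.4397, -0.1297, 0.1564]
tool_rot: [180.0, 0.0, 102.6]
force: [0.6, -0.4, 0.1]
grip_width: 0.0005
grasp_force: 0.0
```

Emit:
apply_moves:
  moves:
    - [0, 0.006, 0, 0, 0, 0, 0]
    - [0, 0.012, 0, 0, 0, 0, 0]
    - [0, 0.018, 0, 0, 0, 0, 0]
    - [0, 0.023, 0, 0, 0, 0, 0]
    - [0, 0.028, 0, 0, 0, 0, 0]

```text
time_s: 22.95
tool_pos: [0.4449, -0.1285, 0.1561]
tool_rot: [180.0, -0.0, 102.5]
force: [-0.4, 0.4, -0.1]
grip_width: 0.0007
grasp_force: 0.1
```

Emit:
apply_moves:
  moves:
    - [0, 0.005, 0, 0, 0, 0, 0]
    - [0, 0.01, 0, 0, 0, 0, 0]
    - [0, 0.015, 0, 0, 0, 0, 0]
    - [0, 0.019, 0, 0, 0, 0, 0]

```text
time_s: 23.35
tool_pos: [0.4453, -0.1284, 0.156]
tool_rot: [-179.6, -0.1, 102.5]
force: [-12.7, -1.1, 9.3]
grip_width: 0.0008
grasp_force: 7.0
```

Emit:
apply_moves:
  moves:
    - [0, -0.02, 0, 0, 0, 0, 0]
    - [0, -0.05, 0, 0, 0, 0, 0]
    - [0, -0.05, 0, 0, 0, 0, 0]
    - [0, -0.05, -0.2, 0, 0, 0, 0]
    - [0, -0.05, -0.4, 0, 0, 0, 0]
    - [0, -0.05, -0.6, 0, 0, 0, 0]
    - [0, -0.05, -0.6, 0, 0, 0, 0]
    - [0, -0.05, -0.6, 0, 0, 0, 0]

```text
time_s: 24.15
tool_pos: [0.4395, -0.1299, 0.2769]
tool_rot: [179.8, 0.0, 102.6]
force: [-0.4, 0.5, -0.7]
grip_width: 0.0007
grasp_force: 0.0
```

```bash
python3 -c "
from h import *
print(env.get_obs()['tool_pos'],env.get_obs()['force']); print(env.sign_off())"
```

```text
[ 0.43951727 -0.12987185  0.27692467] [-0.42226201  0.4713027  -0.72186852]
the job is handed in; nothing more can be done
None
```

I closed the cover slowly onto its seal until it met the hard stop, slid the catch to its end stop, kept clear of the bottle, tumbler and spool, and handed the job in at about 24 s; the highest force I read was about 21 N on the cover and 16 N on the catch (read at the end of each move), and the hand-in gave no verdict.

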